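# Unstack the weld blanks into their locating frames

### The job

The four steel blanks for the next weldment are piled up on the welding table: take the pile apart and lay each blank flat on the floor of the copper locating frame made for its shape and size (round boss in the small round frame, square block in the square one, collar in the large round one, base plate in the long rectangular one), right inside the lip and with the same side up as now. Set them down, do not drop or topple any of them, let go of everything, and do not push the pliers or the tin of filler rods.

Things in the scene. Friction and masses are not known exactly. Their poses are not given: they have to be found in the camera images.
- boss: Round bright-steel boss, short solid cylinder, diameter 22 mm, height 28 mm, about 80 g; stands on top of the pile, on the square block. Origin: centre of its underside; z up.
- square_block: Dark steel block, 34 x 34 mm, height 24 mm, about 210 g; second from the top, on the collar, under the boss. Origin: centre of its underside; x and y along its sides, z up.
- collar: Round bright-steel collar, thick ring of outer diameter 52 mm, bore 20 mm (hidden by the block), height 18 mm, about 260 g; third from the top, on the base plate, up to 18 mm off the plate's centre along the plate's length. Origin: centre of its underside; z up.
- base_plate: Rectangular dark-steel base plate, 100 mm long (its x) by 56 mm wide (its y), 16 mm thick, about 700 g; lowest of the pile, flat on the table, turned up to 35 degrees. Origin: centre of its underside; z up. The whole pile is 86 mm high, each blank turned and a little off centre on the one below.
- boss_frame: The small round frame, for the boss. Fixed, lies flat on the table. Copper with a darker floor; floor 3 mm thick, around it a lip 6 mm wide whose top is 7 mm above the table (4 mm above the floor), leaving 7 mm of play all round its blank. Inner diameter 36 mm, outer 48 mm. Origin: centre of its underside, on the table; z up.
- square_frame: The square frame, for the square block. Fixed, lies flat on the table. Copper with a darker floor; floor 3 mm thick, around it a lip 6 mm wide whose top is 7 mm above the table (4 mm above the floor), leaving 7 mm of play all round its blank. Inner size 48 x 48 mm, outer 60 x 60 mm. Origin: centre of its underside, on the table; x and y along its sides, z up.
- collar_frame: The large round frame, for the collar. Fixed, lies flat on the table. Copper with a darker floor; floor 3 mm thick, around it a lip 6 mm wide whose top is 7 mm above the table (4 mm above the floor), leaving 7 mm of play all round its blank. Inner diameter 66 mm, outer 78 mm. Origin: centre of its underside, on the table; z up.
- plate_frame: The long rectangular frame, for the base plate. Fixed, lies flat on the table. Copper with a darker floor; floor 3 mm thick, around it a lip 6 mm wide whose top is 7 mm above the table (4 mm above the floor), leaving 7 mm of play all round its blank. Inner size 114 mm (its x) by 70 mm (its y), outer 126 x 82 mm. Origin: centre of its underside, on the table; z up.
- pliers: Pliers with red handles lying on the table, about 180 mm long (x, jaws to +x) and 62 mm wide, 15 mm high, loose; a bystander, not to be pushed. Origin: on the table under its middle line, about 12 mm behind the pivot.
- rod_tin: Open steel tin, diameter 72 mm, 110 mm high, with thin copper filler rods standing in it and fanning out up to 300 mm above the table; loose; a bystander, not to be pushed. Origin: centre of its underside.
Not all that is in view belongs to the job. There is more than one size of the square_block; the one meant has the size given above.

How it is judged (in metres and radians):
At the end, for the whole second after the job is handed in: Each blank lies in its own frame: centre within 11 mm of the frame's centre horizontally, underside within 2 mm of the frame's floor, tilted less than 3 degrees (same side up), and at rest (horizontal distance between boss and boss_frame below 0.011 m and z of boss in the frame of boss_frame between 0.001 and 0.005 m and angle between each of boss, square_block, collar, base_plate's own z axis and vertical below 0.06 rad and linear speed of each of boss, square_block, collar, base_plate below 0.02 m/s and horizontal distance between square_block and square_frame below 0.011 m and z of square_block in the frame of square_frame between 0.001 and 0.005 m and horizontal distance between collar and collar_frame below 0.011 m and z of collar in the frame of collar_frame between 0.001 and 0.005 m and horizontal distance between base_plate and plate_frame below 0.011 m and z of base_plate in the frame of plate_frame between 0.001 and 0.005 m); the robot touches nothing.
It fails at once if a blank topples (tips by more than 35 degrees) (angle between any of boss, square_block, collar, base_plate's own z axis and vertical above 0.61 rad).
It fails at once if a blank is dropped (moves faster than 0.7 m/s while out of the fingers) ((linear speed of boss above 0.7 m/s and contact force between the fingers and boss below 0.05 N) or (linear speed of square_block above 0.7 m/s and contact force between the fingers and square_block below 0.05 N) or (linear speed of collar above 0.7 m/s and contact force between the fingers and collar below 0.05 N) or (linear speed of base_plate above 0.7 m/s and contact force between the fingers and base_plate below 0.05 N)).
It fails at once if the pliers are pushed more than 20 mm (distance of pliers from where it was at the start of the episode above 0.02 m).
It fails at once if the rod tin is pushed more than 20 mm (distance of rod_tin from where it was at the start of the episode above 0.02 m).
It also fails if it takes over 112 s, if anything falls off the work surface, if the arm or the gripper's body presses on something with over 40 N, if the wrist force passes 120 N, or if a joint passes its speed limit or range.

### The arm

A 6-joint arm with a two-finger parallel gripper is mounted at the origin on the work surface. World frame = base frame: x ahead of the robot, y to its left, z up, the work surface at z = 0. Lengths are in mm, angles in rad, forces in N, time in s.
With the tool pointing down it reaches from about 400 to 925 mm from the base axis. Payload 12.5 kg.
Tool frame: the origin (TCP) lies at the very end of the fingers, on their centre line; the grasp point (between the pads) lies 19 mm behind it; z points along the fingers, x is the direction in which the jaws open and shut, and the axes are right-handed (so a half turn about z gives the same grasp; the last joint's range is limited). The gripper opens to 95 mm and grips with 3 to 60 N. Pads are 20 mm wide; open, the fingers measure 119 mm over their backs; the gripper's body (75 mm by 180 mm) begins 59 mm behind the grasp point.
Start: joints at [-1.307, 0.491, 1.559, -0, 1.092, -0.106], TCP at [225.917, -582.759, 214.661] pointing down, gripper open.
Joint ranges: [-3.1, 3.1], [-0.84, 2.19], [0.05, 2.79], [-1.13, 4.28], [0.06, 2.93], [-2.69, 2.69]. Speed limits (rad/s): [2.22, 2.22, 2.79, 3.14, 3.14, 3.14].

### API

Orientations are given as [roll, pitch, yaw] about the fixed x, y, z axes, in that order (R = Rz(yaw) Ry(pitch) Rx(roll)).
In Python, from cell import state, viewer, ticket, look_for, regions_of gives the robot as it stands.
- The arm moves only by the shell command python3 -m inch 'ROWS'. ROWS is JSON, a list of rows, each a list of 7 numbers: the turn, a rotation vector about the world's x, y, z in degrees, then the shift along the world's x, y, z in mm, then the opening, from -1 (shut) to 1 (fully open). In form: [[rx, ry, rz, tx, ty, tz, hand], ...]. A call has 1 to 10 rows; each row shifts and turns the commanded pose from where the row before left it; what a row does not reach is not made up. A row lasts 1/10 s, in which the tool goes at most 50 mm and 8.59 degrees, less where a joint would pass 70% of its speed; a pose out of reach is approached as far as the arm can. A call with a gripper value outside its range is refused whole. The fingers move at their own pace and stop on an object; the grip force is fixed at half the most. Time passes only in rows, so rows that do not move let the fingers close. It gives the time, the measured TCP pose, the force and the opening at its end, in the units of the state.
- state(): the state, without advancing time (a new reading comes with each control period).
- viewer.read_camera(name): name is "scene" or "top" or "wrist"; returns a dict with "color" (420x560x3 uint8, red, green, blue), "depth" (420x560 float32, mm along the optical axis (not along the pixel's ray), 0 where there is no reading), "fx", "fy", "cx", "cy" (pixels), "dist_coeffs" ([k1, k2, p1, p2, k3] as OpenCV has them; the pictures are not rectified), "position" and "orientation" of the camera in the world. Camera axes: x right, y down, z forward; pixel columns grow to the right and rows downward; lengths in mm; the calibration is good to about 2 mm. A picture is of the moment at which its call begins.
- ticket.job_done(): hands the job in, once; it reports no verdict.
Trained networks look in the newest picture that a camera, given by its name, has taken for a name from the list of things; names that differ only in an ending like _2 or _b are one class to them, and where a whole thing is asked for, a point or a joint stands for the part that bears it (a point fixed in the world has none). Each returns a list of dicts, best first, with "score" (0 to 1); they miss things now and then, are a little off and sometimes report something else, mostly with a low value. They report only what shows in the picture. A call takes as long as a camera call. They do not tell look-alikes from the thing itself.
- look_for(name, camera): "box" ([left, top, right, bottom] as shares, 0 to 1, of the picture: columns of its width, rows of its height, round what is visible of it).
- regions_of(name, camera): "pixels" (420x560 bool, what is visible of it) and "box" ([left, top, right, bottom] as shares, 0 to 1, of the picture: columns of its width, rows of its height, round what is visible of it).
The state is a dict: "t": time; "joints": joint angles; "qvel": joint speeds; "tau": joint torques, N m; "eef_pos": TCP position; "tcp_rot": TCP orientation; "ft_force": force on the tool from outside, world axes, zero at the start; "moment": the same for the moment, N m; "opening": opening from 0.0 (shut) to 1.0 (fully open).
Only numpy, scipy, OpenCV 4.12 (cv2) and the standard library are available. Lean on these libraries where they do the work, as an engineer would, in place of code of your own. Each camera call takes 0.05 s, during which the arm holds its last target. There are 200 camera calls.

## Working session

There is one attempt and no reset: what is moved stays moved. The work goes in short steps, Python scripts to look and compute and a shell command to move; the robot and the scene stay as the last step left them, time stands still between calls to the robot, and variables do not carry over. Pictures are saved under pics/ and viewed, on a budget of 14 in all, crops included, one or two more only if the job needs it, and the job is handed in when it is done.

```bash
ls; mkdir -p pics; cat > h.py <<'E'
import numpy as np, cv2
from scipy.spatial.transform import Rotation as R
from cell import state, viewer, ticket, look_for, regions_of
def cam(n):
    c=viewer.read_camera(n); return c
def rot(c):
    o=np.array(c["orientation"],float)
    if o.shape==(3,3): return o
    if o.size==4: return R.from_quat(o).as_matrix()
    return R.from_euler('xyz',o).as_matrix()
def K(c): return np.array([[c["fx"],0,c["cx"]],[0,c["fy"],c["cy"]],[0,0,1.]])
def cloud(c):
    h,w=c["depth"].shape
    u,v=np.meshgrid(np.arange(w),np.arange(h))
    p=cv2.undistortPoints(np.stack([u,v],-1).reshape(-1,1,2).astype(np.float64),K(c),np.array(c["dist_coeffs"],float)).reshape(h,w,2)
    d=c["depth"]
    P=np.dstack([p[...,0]*d,p[...,1]*d,d])@rot(c).T+np.array(c["position"])
    P[d==0]=np.nan
    return P
def save(c,n): cv2.imwrite("pics/"+n,c["color"][...,::-1])
E
python3 - <<'E'
from h import *
print(state())
for n in("top","scene"):
    c=cam(n); save(c,n+"1.png"); print(n,c["position"],c["orientation"],c["fx"],c["dist_coeffs"])
    P=cloud(c)
    for o in "boss square_block collar base_plate boss_frame square_frame collar_frame plate_frame pliers rod_tin".split():
        for r in regions_of(o,n)[:3]:
            q=P[r["pixels"]]; b=r["box"]
            print(o,round(r["score"],2),(np.array(b)*[560,420,560,420]).round().tolist(),r["pixels"].sum(),np.nanmedian(q,0).round(1),np.nanpercentile(q,2,0).round(),np.nanpercentile(q,98,0).round())
E
```

```text
pics
{'t': 0.0, 'joints': array([-1.30657221e+00,  4.91563772e-01,  1.55947808e+00, -2.41770867e-05,
        1.09169758e+00, -1.05625578e-01]), 'qvel': array([ 7.14463560e-04, -1.16914439e-03, -1.32501066e-05, -8.96082725e-04,
       -3.54771008e-05,  1.33062653e-04]), 'tau': array([ 2.54856677e-04, -6.12647367e+01, -2.58187151e+01,  6.92519965e-02,
        4.82321181e-02, -1.34558427e-04]), 'eef_pos': array([ 225.85506925, -582.48763505,  214.04927323]), 'tcp_rot': array([-3.14149307e+00,  1.14265004e-03, -1.20093542e+00]), 'ft_force': array([-0.11348214, -0.20895414,  0.06429616]), 'moment': array([ 0.00771143,  0.06065149, -0.03514056]), 'opening': 0.9958704124193335}
top [ 395.75929184   -6.44625768 1318.68008064] [-3.08295975  0.01081392 -1.57525374] 429.27040224279347 [-0.09577797  0.          0.          0.          0.        ]
boss 0.59 [201.0, 226.0, 209.0, 234.0] 37 [417.8 215.   84.6] [409. 207.  79.] [424. 224.  90.]
square_block 0.7 [209.0, 262.0, 225.0, 277.0] 282 [305.  185.   31.9] [281. 162.  -3.] [327. 209.  37.]
square_block 0.66 [204.0, 222.0, 217.0, 234.0] 72 [42
[... 1835 characters left out ...]
240 [ 624.8 -125.     4.6] [ 604. -146.    1.] [ 646. -105.    9.]
boss_frame 0.41 [322.0, 181.0, 355.0, 193.0] 295 [455.6 212.1  15.1] [400. 184.   3.] [488. 256.  19.]
square_frame 0.68 [206.0, 247.0, 238.0, 269.0] 434 [ 448.6 -227.8    4.2] [ 419. -260.    1.] [ 478. -200.    9.]
collar_frame 0.82 [279.0, 211.0, 303.0, 233.0] 440 [454.9  -5.7   4.1] [420. -42.   0.] [491.  29.   9.]
plate_frame 0.93 [351.0, 211.0, 397.0, 243.0] 994 [626.  139.1   3.8] [560.  83.  -0.] [690. 197.   9.]
pliers 0.82 [133.0, 294.0, 190.0, 358.0] 827 [ 546.3 -445.8   12.8] [ 462. -464.    5.] [ 631. -410.   16.]
rod_tin 0.95 [409.0, 92.0, 441.0, 195.0] 1124 [612.1 391.1  76.7] [562. 377.   3.] [639. 451. 257.]
```

```bash
python3 - <<'E'
from h import *
a=cv2.imread("pics/top1.png")[120:300,100:460]; cv2.imwrite("pics/top1c.png",cv2.resize(a,None,fx=2.2,fy=2.2,interpolation=cv2.INTER_CUBIC))
c=cam("wrist"); print(c["position"],c["orientation"],c["fx"],c["dist_coeffs"])
s=state();Rt=R.from_euler('xyz',s["tcp_rot"]).as_matrix()
print(Rt.round(3), Rt.T@(np.array(c["position"])-s["eef_pos"]), (Rt.T@rot(c)).round(3))
E
```

```text
[ 299.30103046 -552.52261142  384.30880845] [ 2.85681562e+00  1.98366934e-04 -1.20109307e+00] 372.7247070063154 [-0.09805659  0.          0.          0.          0.        ]
[[ 0.361 -0.932  0.   ]
 [-0.932 -0.361 -0.   ]
 [ 0.     0.    -1.   ]] [  -1.67544263  -79.35143343 -169.62737682] [[ 1.     0.    -0.   ]
 [ 0.     0.96   0.281]
 [ 0.    -0.281  0.96 ]]
```

View pics/top1c.png

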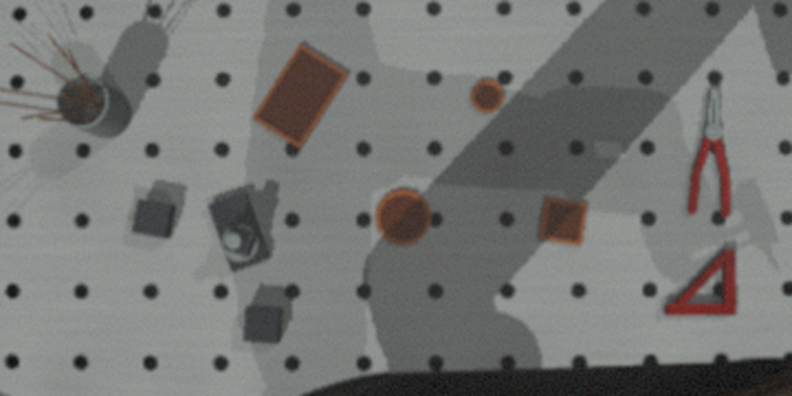

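```bash
python3 -m inch '[[0,0,0,30,40,10,1],[0,0,0,30,40,10,1],[0,0,0,30,40,10,1],[0,0,0,30,40,10,1],[0,0,0,20,45,10,1],[0,0,0,20,45,10,1],[0,0,0,10,45,10,1],[0,0,0,10,45,10,1],[0,0,0,0,45,10,1],[0,0,0,0,45,0,1]]'
```

```text
t: 2.15
eef_pos: [403.5, -154.7, 304.9]
tcp_rot: [-3.14, -0.002, -1.201]
ft_force: [1.2, -0.6, 0.1]
opening: 1.002
```

```bash
python3 -m inch '[[0,0,0,30,30,0,1],[0,0,0,40,20,0,1],[0,0,0,40,20,0,1],[0,0,0,0,0,0,1],[0,0,0,0,0,0,1]]'; cat > w.py <<'E'
import sys
from h import *
n=sys.argv[1]; c=cam("wrist"); save(c,n+".png"); P=cloud(c); np.savez("pics/"+n,P=P,im=c["color"],pos=c["position"],R=rot(c),K=K(c),d=np.array(c["dist_coeffs"]))
print(state()["t"])
for o in sys.argv[2:]:
    for r in regions_of(o,"wrist")[:3]:
        m=r["pixels"]; q=P[m]; b=r["box"]; q=q[~np.isnan(q[:,2])]
        if len(q)<9: continue
        z=np.percentile(q[:,2],90); t=q[abs(q[:,2]-z)<4]; 
        (cx,cy),(w,h),a=cv2.minAreaRect(q[q[:,2]>2 if 'frame' in o else abs(q[:,2]-z)<4][:,:2].astype(np.float32))
        print(o,round(r["score"],2),(np.array(b)*[560,420,560,420]).round().tolist(),m.sum(),"z90 %.1f rect c %.1f %.1f size %.1f %.1f ang %.1f"%(z,cx,cy,w,h,a), "top mean",t.mean(0).round(1))
E
python3 w.py w1 square_frame collar_frame boss_frame plate_frame
```

```text
t: 2.65
eef_pos: [513.5, -85.8, 303.3]
tcp_rot: [3.141, 0.001, -1.199]
ft_force: [0.1, 0.4, -0.7]
opening: 1.002
2.7
square_frame 0.97 [335.0, 225.0, 394.0, 280.0] 1782 z90 7.0 rect c 469.7 -183.8 size 170.4 73.5 ang 61.1 top mean [ 446.1 -223.1    5.4]
collar_frame 0.67 [180.0, 156.0, 242.0, 219.0] 2839 z90 6.5 rect c 453.1 -3.6 size 77.0 76.0 ang 49.8 top mean [453.4  -3.8   4.5]
boss_frame 0.83 [332.0, 78.0, 366.0, 116.0] 1187 z90 7.0 rect c 622.1 -122.5 size 44.9 46.4 ang 21.9 top mean [ 623.  -122.     5.4]
plate_frame 0.93 [85.0, 0.0, 203.0, 76.0] 5323 z90 6.7 rect c 625.0 141.1 size 86.0 127.4 ang 57.0 top mean [606.4 140.5   4.5]
```

View pics/w1.png

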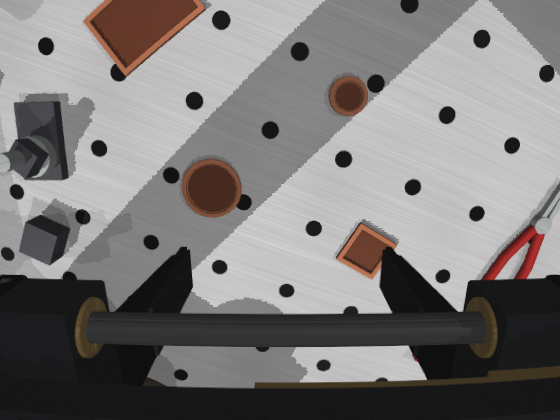

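```bash
python3 -m inch '[[0,0,0,-5,45,0,1],[0,0,0,-5,45,0,1],[0,0,0,-5,45,0,1],[0,0,0,-10,45,0,1],[0,0,0,-10,45,0,1],[0,0,0,-10,45,0,1],[0,0,0,-8,40,0,1],[0,0,0,0,0,0,1],[0,0,0,0,0,0,1]]'; python3 w.py w2 boss square_block collar base_plate plate_frame collar_frame
```

```text
t: 3.8
eef_pos: [460.0, 223.7, 303.9]
tcp_rot: [-3.141, -0.0, -1.2]
ft_force: [-0.1, -0.4, 0.1]
opening: 0.998
3.85
boss 0.55 [265.0, 204.0, 290.0, 227.0] 387 z90 86.4 rect c 419.1 220.3 size 20.9 20.0 ang 51.3 top mean [419.4 220.4  85.4]
square_block 0.83 [162.0, 116.0, 223.0, 172.0] 1861 z90 34.2 rect c 451.0 342.7 size 47.7 48.3 ang 78.9 top mean [451.6 342.7  33.2]
square_block 0.72 [247.0, 260.0, 291.0, 311.0] 1514 z90 34.0 rect c 304.9 190.2 size 47.8 47.9 ang 86.5 top mean [306.5 190.6  33.1]
square_block 0.62 [262.0, 186.0, 299.0, 230.0] 579 z90 58.4 rect c 419.3 217.5 size 34.1 34.3 ang 72.1 top mean [424.8 217.4  57.5]
collar 0.94 [258.0, 183.0, 298.0, 223.0] 426 z90 34.5 rect c 422.0 228.4 size 32.8 50.8 ang 60.4 top mean [425.8 231.3  33.5]
base_plate 0.83 [253.0, 147.0, 300.0, 227.0] 2015 z90 16.6 rect c 433.3 225.5 size 100.6 55.8 ang 20.0 top mean [451.  231.7  15.6]
plate_frame 0.64 [337.0, 7.0, 462.0, 127.0] 7373 z90 6.7 rect c 623.7 140.3 size 82.9 127.5 ang 57.3 top mean [624.7 140.6   4.6]
collar_frame 0.82 [411.0, 207.0, 473.0, 261.0] 2401 z90 6.5 rect c 453.6 -3.5 size 75.7 77.0 ang 23.6 top mean [454.1  -3.1   4.4]
```

View pics/w2.png

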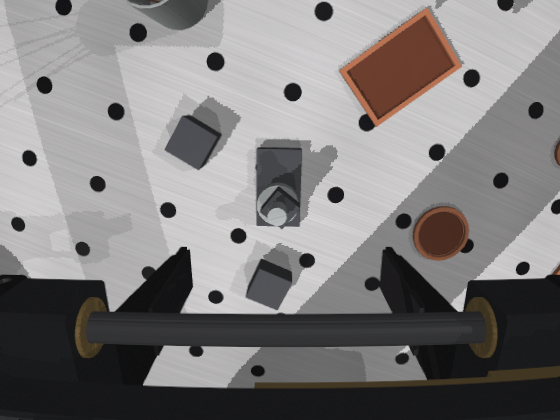

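```bash
python3 - <<'E'
from h import *
from scipy.optimize import least_squares
f=np.load("pics/w1.npz"); P=f["P"]; im=f["im"].astype(int)
m=(abs(P[...,0]-446)<45)&(abs(P[...,1]+226)<45)&(im[...,0]-im[...,2]>30)&(P[...,2]<12)
q=P[m]; print(len(q),cv2.minAreaRect(q[:,:2].astype(np.float32)))
f=np.load("pics/w2.npz"); P=f["P"]
m=(abs(P[...,2]-34)<2)&(abs(P[...,0]-420)<40)&(abs(P[...,1]-222)<40); q=P[m][:,:2]
h=cv2.convexHull(q.astype(np.float32))[:,0]
print(h.round(1).tolist())
r=least_squares(lambda c:np.hypot(*(h-c).T)-26,[424,222],loss='soft_l1'); print(r.x,r.fun.round(1))
for z,R0 in((86,11),(58,0)):
    m=(abs(P[...,2]-z)<2)&(abs(P[...,0]-420)<40)&(abs(P[...,1]-222)<40); q=P[m][:,:2].astype(np.float32)
    print(z,cv2.minEnclosingCircle(q),cv2.minAreaRect(q))
E
```

```text
1739 ((444.2950439453125, -228.9497528076172), (64.85355377197266, 62.89242172241211), 80.12020874023438)
[[442.3999938964844, 217.0], [442.1000061035156, 224.6999969482422], [440.29998779296875, 230.39999389648438], [437.0, 235.60000610351562], [434.29998779296875, 238.5], [430.8999938964844, 241.0], [428.3999938964844, 242.8000030517578], [426.79998779296875, 243.5], [420.8999938964844, 245.1999969482422], [414.20001220703125, 245.3000030517578], [413.0, 244.89999389648438], [406.79998779296875, 242.6999969482422], [402.0, 240.89999389648438], [396.0, 234.8000030517578], [393.79998779296875, 230.0], [392.5, 226.8000030517578], [391.6000061035156, 221.1999969482422], [391.8999938964844, 218.60000610351562], [403.0, 199.0], [411.6000061035156, 195.6999969482422], [413.6000061035156, 195.1999969482422], [415.8999938964844, 194.6999969482422], [430.6000061035156, 198.10000610351562], [437.79998779296875, 204.6999969482422], [441.6000061035156, 212.8000030517578], [442.1000061035156, 214.3000030517578]]
[416.98192703 219.71271537] [-0.4 -0.3 -0.4 -0.4 -0.5 -0.6 -0.2 -0.3 -0.2 -0.2 -0.5 -0.9 -0.  -0.1
 -0.6 -0.5 -0.5 -0.9 -1.  -1.4 -1.2 -1.  -0.4 -0.4 -0.4 -0.3]
86 ((418.90484619140625, 220.3009490966797), 10.720982551574707) ((418.8935852050781, 220.33995056152344), (21.084945678710938, 20.374317169189453), 51.52197265625)
58 ((419.359130859375, 217.87741088867188), 23.106082916259766) ((419.4502258300781, 217.48562622070312), (34.08926010131836, 34.005897521972656), 72.05296325683594)
```

```bash
python3 -m inch '[[0,0,0,-41,-3,-30,1],[0,0,0,0,0,-45,1],[0,0,0,0,0,-45,1],[0,0,0,0,0,-45,1],[0,0,0,0,0,-35,1],[0,0,0,0,0,-20,0.4],[0,0,0,0,0,-18,0],[0,0,0,0,0,0,0],[0,0,0,0,0,0,0]]'
```

```text
t: 5.05
eef_pos: [420.4, 220.5, 66.6]
tcp_rot: [3.141, -0.0, -1.201]
ft_force: [0.1, 0.7, -0.4]
opening: 0.72
```

```bash
python3 -m inch '[[0,0,0,-1,0,-1,-1],[0,0,0,0,0,0,-1],[0,0,0,0,0,0,-1],[0,0,0,0,0,0,-1],[0,0,0,0,0,0,-1],[0,0,0,0,0,0,-1],[0,0,0,0,0,0,-1],[0,0,0,0,0,0,-1],[0,0,0,0,0,0,-1],[0,0,0,0,0,0,-1]]'
```

```text
t: 6.05
eef_pos: [419.2, 220.8, 65.4]
tcp_rot: [-3.141, -0.0, -1.201]
ft_force: [0.2, -0.2, 4.2]
opening: 0.224
```

```bash
python3 -m inch '[[0,0,0,0,0,5,-1],[0,0,0,0,0,15,-1],[0,0,0,0,0,25,-1],[0,0,0,10,-20,10,-1],[0,0,0,22,-37,0,-1],[0,0,0,23,-38,0,-1],[0,0,0,23,-38,0,-1],[0,0,0,23,-38,0,-1],[0,0,0,23,-38,0,-1],[0,0,0,23,-38,0,-1]]'; python3 -m inch '[[0,0,0,23,-38,0,-1],[0,0,0,22,-37,-10,-1],[0,0,0,11,-21,-20,-1],[0,0,0,0,0,-30,-1],[0,0,0,0,0,-20,-1],[0,0,0,0,0,-10,-1],[0,0,0,0,0,0,-1],[0,0,0,0,0,0,-1]]'
```

```text
t: 7.05
eef_pos: [566.6, -28.0, 120.4]
tcp_rot: [3.141, 0.0, -1.201]
ft_force: [-0.6, 1.6, -0.4]
opening: 0.221
t: 7.85
eef_pos: [622.5, -122.1, 31.1]
tcp_rot: [-3.141, -0.001, -1.201]
ft_force: [0.9, 1.2, -0.5]
opening: 0.222
```

```bash
python3 -m inch '[[0,0,0,0,0,-10,-1],[0,0,0,0,0,-5,-1],[0,0,0,0,0,-3,-1],[0,0,0,0,0,-2,-1],[0,0,0,0,0,0,-1],[0,0,0,0,0,0,-1]]'
```

```text
t: 8.45
eef_pos: [622.2, -122.2, 10.5]
tcp_rot: [-3.141, -0.0, -1.201]
ft_force: [-0.2, 1.2, 1.5]
opening: 0.224
```

```bash
python3 -m inch '[[0,0,0,0,0,0,-0.4],[0,0,0,0,0,0,-0.3],[0,0,0,0,0,0,-0.3],[0,0,0,0,0,20,0],[0,0,0,0,0,30,0.5],[0,0,0,0,0,40,1],[0,0,0,-15,-10,40,1],[0,0,0,-15,-10,40,1],[0,0,0,0,0,0,1]]'; python3 w.py w3 boss boss_frame square_frame
```

```text
t: 9.35
eef_pos: [592.8, -143.7, 185.7]
tcp_rot: [-3.136, -0.005, -1.202]
ft_force: [0.7, 0.2, 0.3]
opening: 0.798
9.4
boss 0.93 [263.0, 146.0, 286.0, 172.0] 515 z90 31.4 rect c 620.7 -120.4 size 21.3 20.2 ang 21.1 top mean [ 621.2 -120.4   30.4]
boss_frame 0.97 [256.0, 124.0, 303.0, 180.0] 1543 z90 7.1 rect c 622.6 -122.1 size 47.2 46.8 ang 33.1 top mean [ 623.5 -122.2    5.8]
square_frame 0.84 [270.0, 305.0, 332.0, 371.0] 923 z90 7.1 rect c 446.4 -227.6 size 60.5 62.0 ang 81.4 top mean [ 433.4 -229.1    5.8]
```

View pics/w3.png

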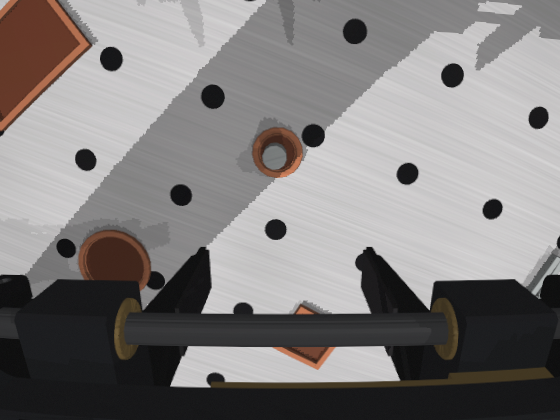

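```bash
python3 -m inch '[[0,0,-7.84,-19,40,0,1],[0,0,-7.84,-19,40,0,1],[0,0,-7.84,-19,40,0,1],[0,0,-7.84,-19,40,0,1],[0,0,-7.84,-19,40,0,1],[0,0,0,-19,40,0,1],[0,0,0,-19,40,0,1],[0,0,0,-19,40,-10,1],[0,0,0,-21,41,-10,0.6],[0,0,0,0,0,-20,0.2]]'; python3 -m inch '[[0,0,0,0,0,-40,0.1],[0,0,0,0,0,-20,0.1],[0,0,0,0,0,0,0.1]]'; python3 w.py w4 square_block collar
```

```text
t: 10.55
eef_pos: [416.8, 222.6, 139.4]
tcp_rot: [3.141, -0.0, -1.88]
ft_force: [0.2, -0.0, -0.1]
opening: 0.888
t: 10.85
eef_pos: [417.3, 218.6, 77.1]
tcp_rot: [3.136, -0.004, -1.884]
ft_force: [-1.0, -0.3, 0.8]
opening: 0.639
10.9
square_block 0.95 [40.0, 194.0, 144.0, 284.0] 6965 z90 33.9 rect c 451.1 342.4 size 48.8 47.9 ang 79.4 top mean [451.9 340.8  33.1]
square_block 0.83 [260.0, 205.0, 318.0, 278.0] 4103 z90 58.3 rect c 419.5 217.1 size 33.6 34.6 ang 71.7 top mean [420.4 216.9  57.5]
square_block 0.69 [336.0, 349.0, 378.0, 382.0] 1085 z90 34.0 rect c 311.2 201.9 size 22.7 36.8 ang 87.7 top mean [311.3 202.7  33.2]
collar 0.79 [246.0, 190.0, 329.0, 266.0] 1558 z90 34.2 rect c 422.7 218.8 size 51.1 40.5 ang 77.9 top mean [427.5 222.3  33.3]
```

```bash
python3 -m inch '[[0,0,0,2,-1,-20,0.1],[0,0,0,0,0,-15,0.1],[0,0,0,0,0,0,-1],[0,0,0,0,0,0,-1],[0,0,0,0,0,0,-1],[0,0,0,0,0,0,-1],[0,0,0,0,0,0,-1],[0,0,0,0,0,0,-1]]'
```

```text
t: 11.8
eef_pos: [421.5, 217.9, 46.3]
tcp_rot: [-3.14, 0.001, -1.885]
ft_force: [-1.1, -0.2, 7.6]
opening: 0.356
```

```bash
python3 -m inch '[[0,0,0,0,0,5,-1],[0,0,0,0,0,15,-1],[0,0,0,0,0,25,-1],[0,0,0,2,-20,15,-1],[0,0,0,2,-35,0,-1],[0,0,0,2,-40,0,-1],[0,0,5,2,-40,0,-1],[0,0,4.5,2,-40,0,-1],[0,0,0,2,-40,0,-1],[0,0,0,2,-40,0,-1]]'; python3 -m inch '[[0,0,0,3,-40,0,-1],[0,0,0,3,-40,0,-1],[0,0,0,2,-40,0,-1],[0,0,0,2,-40,-10,-1],[0,0,0,0,-20,-20,-1],[0,0,0,0,-10,-20,-1],[0,0,0,0,0,-15,-1],[0,0,0,0,0,0,-1],[0,0,0,0,0,0,-1]]'; python3 w.py w5 square_frame square_block
```

```text
t: 12.8
eef_pos: [435.0, -38.8, 105.9]
tcp_rot: [-3.141, -0.0, -1.719]
ft_force: [0.1, -0.5, -2.6]
opening: 0.353
t: 13.7
eef_pos: [445.1, -227.1, 40.8]
tcp_rot: [3.141, 0.0, -1.719]
ft_force: [-0.2, -0.1, -1.1]
opening: 0.356
13.75
square_frame 0.8 [235.0, 188.0, 342.0, 253.0] 4994 z90 7.0 rect c 456.9 -229.5 size 60.4 38.4 ang 79.6 top mean [ 463.4 -230.7    5.8]
square_block 0.98 [248.0, 231.0, 322.0, 314.0] 5761 z90 52.6 rect c 444.0 -225.3 size 34.2 34.9 ang 81.5 top mean [ 445.  -225.5   51.9]
```

View pics/w5.png

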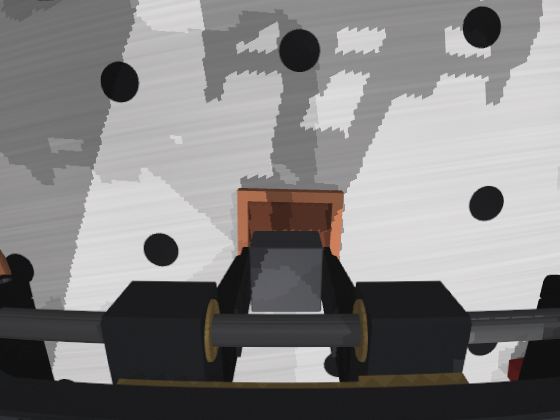

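```bash
python3 -m inch '[[0,0,0,2,-1.5,-10,-1],[0,0,0,0,0,-8,-1],[0,0,0,0,0,-4,-1],[0,0,0,0,0,-3,-1],[0,0,0,0,0,-1,-1],[0,0,0,0,0,0,-1],[0,0,0,0,0,0,-1]]'
```

```text
t: 14.55
eef_pos: [447.0, -228.6, 15.1]
tcp_rot: [-3.141, -0.0, -1.719]
ft_force: [-2.1, 2.3, 15.0]
opening: 0.354
```

```bash
python3 -m inch '[[0,0,0,0,0,0,0.1],[0,0,0,0,0,0,0.1],[0,0,0,0,0,0,0.1],[0,0,0,0,0,15,0.1],[0,0,0,0,0,30,0.5],[0,0,0,0,0,40,1],[0,0,0,-2,20,40,1],[0,0,0,-2,20,0,1],[0,0,0,0,0,0,1]]'; python3 w.py w6 square_block square_frame
```

```text
t: 15.45
eef_pos: [442.9, -187.4, 140.2]
tcp_rot: [-3.14, -0.0, -1.718]
ft_force: [-0.6, -0.4, -0.1]
opening: 0.913
15.5
square_block 0.64 [312.0, 170.0, 360.0, 219.0] 2125 z90 27.4 rect c 445.6 -226.8 size 34.3 33.9 ang 81.7 top mean [ 446.  -226.6   26.5]
square_frame 0.8 [296.0, 152.0, 373.0, 224.0] 3147 z90 7.3 rect c 445.7 -227.5 size 60.6 60.8 ang 80.1 top mean [ 447.6 -227.5    6.2]
```

```bash
python3 -m inch '[[0,0,7.1,2,40,0,1],[0,0,7.1,2,40,0,1],[0,0,7.1,2,40,0,1],[0,0,7.2,2,40,0,1],[0,0,0,-3,40,0,1],[0,0,0,-3,40,0,1],[0,0,0,-5,40,0,1],[0,0,0,-5,40,0,1],[0,0,0,-5,40,-10,1],[0,0,0,-5,40,-20,1]]';  python3 -m inch '[[0,0,0,-4,8,-20,1],[0,0,0,0,0,0,1],[0,0,0,0,0,0,1]]'; python3 w.py w7 collar base_plate
```

```text
t: 16.6
eef_pos: [425.9, 212.6, 109.0]
tcp_rot: [-3.14, -0.0, -1.223]
ft_force: [1.5, 0.5, 0.6]
opening: 1.001
t: 16.9
eef_pos: [421.3, 218.6, 88.9]
tcp_rot: [3.14, -0.0, -1.222]
ft_force: [0.4, -0.8, -0.4]
opening: 1.005
16.95
collar 0.6 [248.0, 194.0, 326.0, 274.0] 4448 z90 34.3 rect c 417.4 219.8 size 50.9 49.9 ang 18.3 top mean [418.3 220.4  33.5]
base_plate 0.6 [242.0, 125.0, 326.0, 270.0] 7324 z90 16.4 rect c 433.6 225.5 size 100.1 56.1 ang 20.0 top mean [451.2 231.6  15.5]
```

View pics/w7.png

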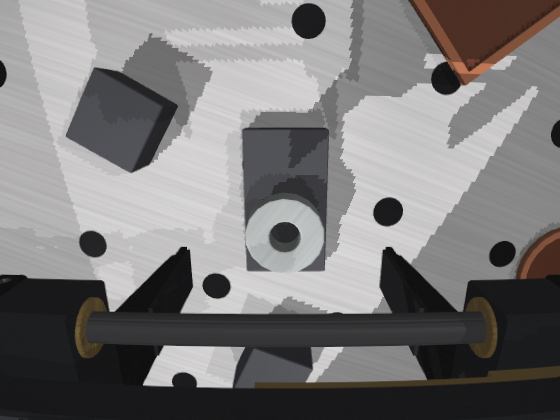

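```bash
python3 -m inch '[[0,0,0,-4,1,-30,1],[0,0,0,0,0,-20,1],[0,0,0,0,0,-15,0.5],[0,0,0,0,0,0,-1],[0,0,0,0,0,0,-1],[0,0,0,0,0,0,-1],[0,0,0,0,0,0,-1],[0,0,0,0,0,0,-1],[0,0,0,0,0,0,-1]]'
```

```text
t: 17.95
eef_pos: [417.5, 220.3, 25.0]
tcp_rot: [-3.14, -0.0, -1.222]
ft_force: [0.6, -2.7, 7.8]
opening: 0.543
```

```bash
python3 -m inch '[[0,0,0,0,0,4,-1],[0,0,0,0,0,10,-1],[0,0,0,0,0,20,-1],[0,0,0,3,-20,15,-1],[0,0,0,6,-35,0,-1],[0,0,0,6,-35,0,-1],[0,0,0,6,-35,0,-1],[0,0,0,6,-35,0,-1],[0,0,0,5,-34,0,-1],[0,0,0,4,-30,0,-1]]';  python3 -m inch '[[0,0,0,0,0,-15,-1],[0,0,0,0,0,-15,-1],[0,0,0,0,0,-8,-1],[0,0,0,0,0,0,-1],[0,0,0,0,0,0,-1]]'; python3 w.py w8 collar collar_frame
```

```text
t: 18.95
eef_pos: [453.2, -5.3, 74.0]
tcp_rot: [-3.141, -0.0, -1.222]
ft_force: [0.3, -0.2, -2.0]
opening: 0.541
t: 19.45
eef_pos: [453.2, -3.5, 35.7]
tcp_rot: [-3.142, -0.0, -1.221]
ft_force: [0.5, 0.1, -2.0]
opening: 0.545
19.5
collar 0.75 [234.0, 217.0, 343.0, 313.0] 8026 z90 44.9 rect c 454.9 -1.1 size 46.2 52.0 ang 19.3 top mean [455.1  -1.   44.1]
collar_frame 0.55 [222.0, 178.0, 358.0, 280.0] 5755 z90 6.8 rect c 460.8 1.3 size 59.7 72.9 ang 46.3 top mean [470.6   1.9   4.9]
```

```bash
python3 -m inch '[[0,0,0,0,0,-10,-1],[0,0,0,0,0,-7,-1],[0,0,0,0,0,-4,-1],[0,0,0,0,0,-2,-1],[0,0,0,0,0,-0.5,-1],[0,0,0,0,0,0,-1],[0,0,0,0,0,0,-1]]'
```

```text
t: 20.3
eef_pos: [452.8, -3.7, 11.9]
tcp_rot: [3.141, 0.0, -1.222]
ft_force: [-2.4, 0.2, 5.5]
opening: 0.542
```

```bash
python3 -m inch '[[0,0,0,0,0,0,0.5],[0,0,0,0,0,0,0.6],[0,0,0,0,0,0,0.6],[0,0,0,0,0,15,0.8],[0,0,0,0,0,30,1],[0,0,0,-3,20,30,1],[0,0,0,-3,40,20,1],[0,0,0,-3,40,0,1],[0,0,0,-3,40,0,1],[0,0,0,-3,40,0,1]]';  python3 -m inch '[[0,0,0,-4,40,0,1],[0,0,0,0,9,-20,1],[0,0,0,0,0,0,1],[0,0,0,0,0,0,1]]'; python3 w.py w9 base_plate collar collar_frame
```

```text
t: 21.3
eef_pos: [437.9, 177.8, 107.1]
tcp_rot: [-3.141, -0.0, -1.222]
ft_force: [0.5, -0.8, 0.3]
opening: 1.002
t: 21.7
eef_pos: [433.9, 224.9, 86.7]
tcp_rot: [3.14, -0.0, -1.222]
ft_force: [0.5, -0.1, 0.3]
opening: 1.0
21.75
base_plate 0.7 [244.0, 148.0, 331.0, 289.0] 11634 z90 16.4 rect c 433.5 225.5 size 100.0 56.2 ang 19.9 top mean [436.4 226.5  15.6]
collar 0.63 [540.0, 264.0, 560.0, 278.0] 185 z90 13.2 rect c 465.4 19.6 size 2.9 12.9 ang 50.4 top mean [466.1  19.   11.9]
collar_frame 0.95 [521.0, 246.0, 560.0, 279.0] 603 z90 6.8 rect c 466.2 26.1 size 15.5 36.3 ang 53.9 top mean [467.6  27.3   5.2]
```

View pics/w9.png

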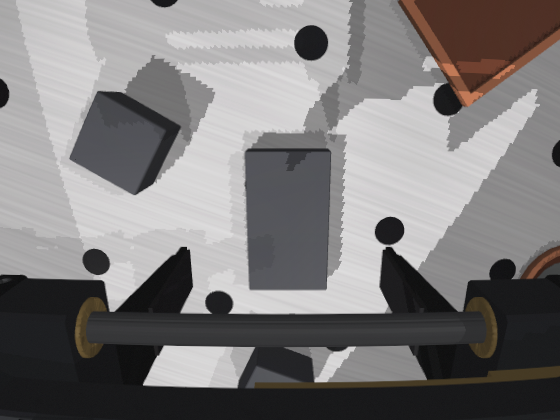

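```bash
python3 -m inch '[[0,0,0,0,0.5,-40,1],[0,0,0,0,0,-20,1],[0,0,0,0,0,-14,1],[0,0,0,0,0,-6.5,0.6],[0,0,0,0,0,0,-1],[0,0,0,0,0,0,-1],[0,0,0,0,0,0,-1],[0,0,0,0,0,0,-1],[0,0,0,0,0,0,-1],[0,0,0,0,0,0,-1]]'; python3 -m inch '[[0,0,0,0,0,4,-1],[0,0,0,0,0,8,-1],[0,0,0,0,0,12,-1],[0,0,0,0,0,12,-1],[0,0,0,0,0,0,-1],[0,0,0,0,0,0,-1]]';python3 w.py w10 base_plate
```

```text
t: 22.9
eef_pos: [434.4, 225.7, 6.9]
tcp_rot: [-3.141, -0.0, -1.222]
ft_force: [-0.4, -2.0, 6.0]
opening: 0.585
t: 23.5
eef_pos: [434.2, 225.8, 42.8]
tcp_rot: [-3.141, -0.0, -1.222]
ft_force: [-0.6, -0.6, -6.8]
opening: 0.585
23.55
base_plate 0.66 [219.0, 171.0, 348.0, 364.0] 18876 z90 52.2 rect c 432.6 227.1 size 100.3 56.4 ang 20.3 top mean [443.9 231.2  51.4]
```

View pics/w10.png

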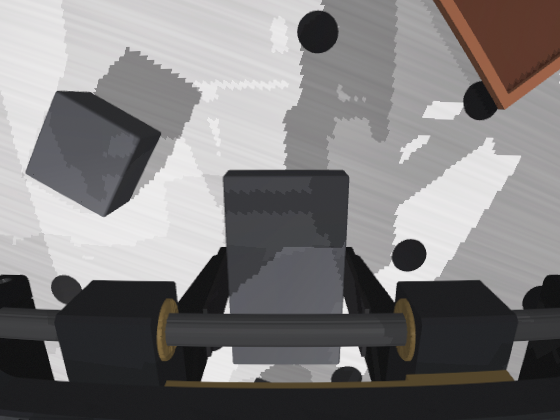

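```bash
python3 -m inch '[[0,0,0,0,0,25,-1],[0,0,0,10,-5,15,-1],[0,0,-7,25,-12,0,-1],[0,0,-7.6,28,-12,0,-1],[0,0,-7.6,28,-12,0,-1],[0,0,-7.6,28,-12,0,-1],[0,0,-7.6,28,-12,0,-1],[0,0,-7.6,25,-12,0,-1],[0,0,-7.9,18,-8,0,-1],[0,0,0,0,0,0,-1]]'; python3 -m inch '[[0,0,0,0,0,-15,-1],[0,0,0,0,0,-15,-1],[0,0,0,0,0,-10,-1],[0,0,0,0,0,0,-1],[0,0,0,0,0,0,-1]]';python3 w.py w11 base_plate plate_frame
```

```text
t: 24.6
eef_pos: [625.7, 139.4, 81.2]
tcp_rot: [-3.142, -0.0, -2.151]
ft_force: [-0.5, -0.0, -7.5]
opening: 0.587
t: 25.1
eef_pos: [623.9, 141.0, 42.0]
tcp_rot: [3.141, -0.001, -2.144]
ft_force: [0.5, 0.1, -5.8]
opening: 0.587
25.15
base_plate 0.93 [221.0, 170.0, 348.0, 363.0] 19026 z90 51.3 rect c 622.5 143.2 size 56.5 100.3 ang 57.1 top mean [632.2 136.7  50.5]
plate_frame 0.98 [214.0, 128.0, 368.0, 315.0] 7540 z90 7.1 rect c 629.6 137.0 size 82.5 113.6 ang 57.0 top mean [657.6 115.9   6. ]
```

View pics/w11.png

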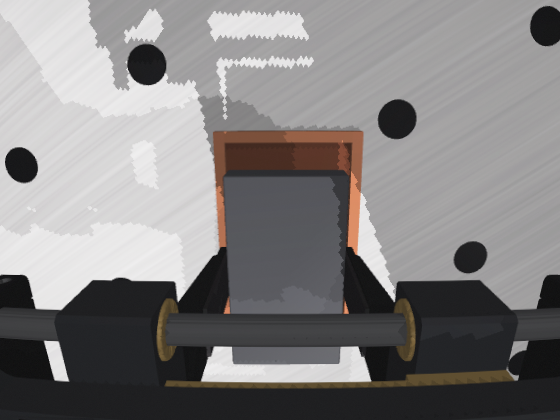

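```bash
python3 -m inch '[[0,0,0,1.2,-1.5,-12,-1],[0,0,0,0,0,-10,-1],[0,0,0,0,0,-5,-1],[0,0,0,0,0,-3,-1],[0,0,0,0,0,-1.5,-1],[0,0,0,0,0,0,-1],[0,0,0,0,0,0,-1]]'
```

```text
t: 25.95
eef_pos: [625.5, 139.3, 11.1]
tcp_rot: [-3.141, 0.0, -2.145]
ft_force: [0.0, -0.1, -7.6]
opening: 0.588
```

```bash
python3 -m inch '[[0,0,0,0,0,-0.7,-1],[0,0,0,0,0,-0.5,-1],[0,0,0,0,0,0,-1]]'
```

```text
t: 26.25
eef_pos: [625.4, 139.3, 10.0]
tcp_rot: [-3.141, 0.0, -2.145]
ft_force: [-0.9, 0.2, -3.5]
opening: 0.587
```

Partly supported; release and withdraw, then check everything.

```bash
python3 -m inch '[[0,0,0,0,0,-0.3,-1],[0,0,0,0,0,0,0.6],[0,0,0,0,0,0,0.9],[0,0,0,0,0,0,1],[0,0,0,0,0,0,1],[0,0,0,0,0,15,1],[0,0,0,0,0,30,1],[0,0,0,0,0,40,1],[0,0,0,0,0,40,1],[0,0,0,0,0,40,1]]'; python3 -m inch '[[0,0,7.5,-10,-40,40,1],[0,0,7.5,-15,-40,40,1],[0,0,7.5,-15,-40,20,1],[0,0,7.5,-15,-40,0,1],[0,0,7.5,-15,-40,0,1],[0,0,7.5,-15,-25,0,1],[0,0,7.5,-15,0,0,1],[0,0,0,0,0,0,1],[0,0,0,0,0,0,1]]'; python3 w.py w12 boss boss_frame square_block square_frame collar collar_frame base_plate plate_frame
```

```text
t: 27.25
eef_pos: [625.1, 139.2, 177.2]
tcp_rot: [-3.141, 0.0, -2.145]
ft_force: [0.8, 0.1, -0.1]
opening: 0.998
t: 28.15
eef_pos: [529.1, -74.7, 264.3]
tcp_rot: [-3.14, -0.001, -1.233]
ft_force: [-0.0, 0.2, 0.4]
opening: 0.999
28.2
boss 0.75 [342.0, 103.0, 367.0, 124.0] 371 z90 31.4 rect c 620.7 -120.6 size 20.1 20.7 ang 85.4 top mean [ 620.7 -120.3   30.3]
boss_frame 0.94 [337.0, 87.0, 374.0, 131.0] 1051 z90 7.2 rect c 622.6 -122.2 size 46.3 46.7 ang 20.1 top mean [ 623.2 -121.9    5.8]
square_block 0.74 [11.0, 247.0, 62.0, 278.0] 1213 z90 33.8 rect c 317.6 188.3 size 27.9 49.4 ang 2.6 top mean [318.9 189.8  33. ]
square_block 0.7 [361.0, 258.0, 382.0, 297.0] 484 z90 27.1 rect c 441.5 -216.1 size 41.9 21.9 ang 29.7 top mean [ 442.5 -217.5   26.2]
square_frame 0.72 [343.0, 246.0, 384.0, 300.0] 742 z90 7.3 rect c 482.1 -185.3 size 187.4 49.3 ang 31.0 top mean [ 442.8 -210.1    6.1]
collar 0.63 [189.0, 192.0, 233.0, 240.0] 1454 z90 21.5 rect c 451.9 -2.2 size 50.6 50.4 ang 61.7 top mean [452.5  -2.3  20.5]
collar 0.18 [337.0, 87.0, 375.0, 134.0] 1061 z90 7.2 rect c 622.3 -122.6 size 46.4 46.8 ang 55.3 top mean [ 623.  -121.8    5.8]
collar_frame 0.63 [181.0, 181.0, 245.0, 242.0] 1773 z90 7.1 rect c 453.2 -3.6 size 76.6 76.5 ang 19.2 top mean [456.1  -4.9   5.7]
base_plate 0.79 [74.0, 0.0, 177.0, 80.0] 4785 z90 19.7 rect c 623.7 141.3 size 57.7 100.3 ang 57.4 top mean [619.1 141.   18.6]
plate_frame 0.57 [64.0, 0.0, 200.0, 97.0] 2661 z90 7.4 rect c 623.7 140.5 size 83.7 127.2 ang 57.5 top mean [606.6 137.8   6.3]
```

View pics/w12.png

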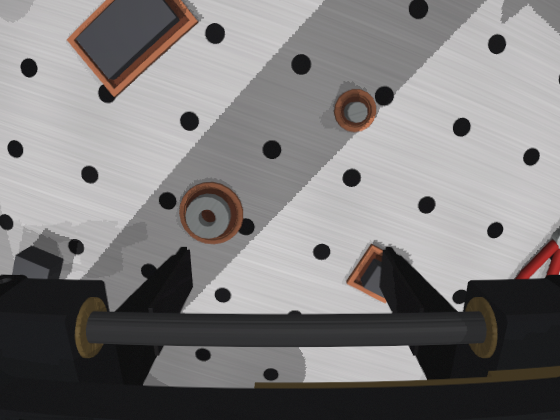

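The last wrist picture shows all four blanks lying in their own frames: plate at (130,40), boss at (357,112), collar at (208,215) and block at (370,270), which one finger partly hides. The gripper is clear of everything, so I'm handing in.

```bash
python3 -c "
from cell import ticket; print(ticket.job_done())"
```

```text
the job is handed in; nothing more can be done
None
```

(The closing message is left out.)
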